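# Hold the bead dish up for the catalogue camera

## Task

The camera at the end of the acrylic riser is to photograph the loose bead in its dish, but the dish's upright wooden handle stands in front of the lens. Loosen the clamp knob of the hold-down clip, slide the clip fully back off the dish's rim, then lift the dish by its handle, five to ten centimetres straight above its place on the riser, and there turn it a quarter turn, either way, so that the handle points square off the line to the camera. Keep the dish level and the bead in its middle all the while, leave everything else where it stands, and finish still holding the dish there, steady, for the picture.

Things in the scene. Friction and masses are not known exactly. Their poses are not given: they have to be found in the camera images.
- riser: Fixed frosted-acrylic display riser, a block 190 mm (its x) by 280 mm (its y), 45 mm high. Origin: centre of its underside, on the table; x and y along its sides, z up. The dish stands on its top at the -y half, the clip's track runs along y on the +y half, two thimbles stand near its +x edge. The camera stands on the table about 0.25 m beyond its -y end and looks along the riser's +y.
- seat (a point): The dish's place: the point on the riser's top surface (45 mm above the table) over which the middle of the dish belongs; its axes are the riser's.
- dish_middle (a point): Where the centre of the bead belongs: a point on the dish's axis, 16 mm above the dish's underside. Its z is the dish's up axis, its x points from the middle to the handle. The dish is spun aluminium, about 100 g (unknown within 30 percent), 112 mm across the rim, rim 21 mm above the underside, inside dished 15 mm deep like a bowl of 90 mm radius, on a flat foot 60 mm across. At the start the handle points along the riser's -y (within 0.12 rad).
- handle (a point): Grasp point of the dish's handle: an upright flat wooden grip 76 mm out from the dish's axis (along the dish's x), 12 mm thick (along dish x, in line with the middle), 24 mm wide (along dish y), from 16 to 68 mm above the dish's underside; this point is 46 mm above the underside, 22 mm below the grip's top. A flat strip 20 mm above the underside joins it to the rim. Axes as the dish's.
- bead_center (a point): Centre of the loose round glass bead, 22 mm in diameter, 14 g, which lies free in the middle of the dish and rolls.
- knob_grip (a point): Grasp point of the clamp knob on top of the clip: a steel bar grip 12 mm thick (along its own x), 38 mm long (along its own y), from 38 to 60 mm above the riser's top; this point is on its upright axis, 50 mm above the riser's top (10 mm below the knob's top). It turns with the knob and travels with the clip. The clip's saddle under it is 42 by 34 mm and 28 mm high over the riser's top.
- knob (a joint): Angle of the clamp knob, rad. 0 is hard clamped (bar grip along the riser's y); it grows counter-clockwise seen from above, to a stop at 1.4. Its cam lets go of the track at about 0.5; turned past 0.9 the clip is quite free. Breaking it loose needs about 0.2 N m, after that under 0.1 N m; loosened, it stays where it is left.
- clip (a joint): Travel of the hold-down clip along the riser's +y, away from the dish, m. At 0 its finger, 16 mm wide, lies over the dish's rim (by 13 mm, 3 mm above it) and stops the dish from being lifted; beyond 0.025 it is clear; the stop is at 0.045. With the knob loosened it slides under about 1 N and stays where it is left; clamped it does not slide. It can be pushed along by the knob.
Things that resemble listed ones, but are neither listed nor needed, are in the scene too. Leave any purple, red or yellow look-alike of the part that bears bead_center alone.

How it is judged:
On the way, in this order (a step that is already met when the one before it is completed fails the run):
1. the clamp knob is loosened (turned past 0.6 rad) (value of joint knob above 0.6 rad), for 0.1 s.
2. the clip is slid back off the dish's rim while the dish still stands on the riser (value of joint clip above 0.025 m and z of dish_middle in the frame of seat below 0.022 m), for 0.1 s.
3. the dish is lifted clear of the riser, level, before it is turned (z of dish_middle in the frame of seat above 0.036 m and angle between dish_middle's own z axis and vertical below 0.15 rad and angle between the x axis of dish_middle and the y axis of riser, either way round below 0.8 rad), for 0.1 s.
At the end, for the whole second after the job is handed in: Still gripped: underside 4 to 11 cm above the riser, middle within 30 mm of over its place, still, level within 0.12 rad, touching no riser; handle within 0.25 rad of square to the riser-camera line, either side; bead within 15 mm of the middle, not touched by fingers; clip over 25 mm back (z of dish_middle in the frame of seat between 0.056 and 0.126 m and horizontal distance between dish_middle and seat below 0.03 m and angle between the x axis of dish_middle and the x axis of riser, either way round below 0.25 rad and angle between dish_middle's own z axis and vertical below 0.12 rad and distance between bead_center and dish_middle below 0.015 m and contact force between the fingers and dish above 1 N and contact force between dish and riser below 0.05 N and contact force between the fingers and bead below 0.05 N and linear speed of dish below 0.03 m/s and value of joint clip above 0.025 m); the arm keeps its last pose, push and grip.
It fails at once if the dish is tipped more than 0.25 rad (angle between dish_middle's own z axis and vertical above 0.25 rad).
It fails at once if the bead rolls more than 30 mm from the dish's middle (distance between bead_center and dish_middle above 0.03 m).
It fails at once if a thimble, the jar, the spool, the gauge bar or the loupe is moved more than 20 mm (distance of any of thimble_mint, thimble_titanium, thimble_china, bead_jar, spool, gauge_bar, loupe from where it was at the start of the episode above 0.02 m).
It also fails if it takes over 64 s, if anything falls off the work surface, if the arm or the gripper's body presses on something with over 40 N, if the wrist force passes 120 N, or if a joint passes its speed limit or range.

## Robot

A 7-joint arm with a two-finger parallel gripper is mounted at the origin on the work surface. World frame = base frame: x ahead of the robot, y to its left, z up, the work surface at z = 0. Lengths are in m, angles in rad, forces in N, time in s.
With the tool pointing down it reaches from about 0.4 to 0.85 m from the base axis. Payload 4.5 kg.
Tool frame: the origin (TCP) lies where the fingers leave the gripper's body, on its centre line; the fingertips stand 64 mm ahead of it and the grasp point (between the pads) lies 45 mm ahead of it; z points along the fingers, y is the direction in which the jaws open and shut (so a half turn about z gives the same grasp; the last joint's range is limited). The gripper opens to 88 mm and grips with 3 to 60 N. Pads are 18 mm wide; open, the fingers measure 123 mm over their backs; the gripper's body (75 mm by 187 mm) begins 45 mm behind the grasp point.
Start: joints at [1.285, 0.689, -0.195, 1.565, 0.157, 0.902, -0.215], TCP at [0.197, -0.593, 0.303] pointing down, gripper open.
Joint ranges: [-3.01, 3.01], [-0.46, 2.08], [-1.47, 1.51], [0.13, 2.56], [-1, 4.14], [0.04, 2.09], [-2.66, 2.66]. Speed limits (rad/s): [2.57, 2.57, 3.14, 3.14, 3.14, 3.14, 3.14].

## Interface

Orientations are given as a unit quaternion [x, y, z, w].
In Python, from plant import monitor, snapshot, workorder, finder gives the robot as it stands.
- The arm moves only by the tool carry_out, never from a script. Its argument "motion" is one flat list of numbers, 6 for each row, row after row: the shift along the tool's x, y, z in cm, then the turn, a rotation vector about the tool's x, y, z in rad. In form: [x, y, z, rx, ry, rz, x, y, z, rx, ry, rz, ...]. A call has 1 to 8 rows; each row shifts and turns the commanded pose from where the row before left it, along the tool's axes as they then stand; what a row does not reach is not made up. A row lasts 1/8 s, in which the tool goes at most 62.5 mm and 10.7 degrees, less where a joint would pass 70% of its speed; a pose out of reach is approached as far as the arm can. A call with a gripper value outside its range is refused whole. "hand" is the finger opening in cm, from 0 to 8.81, set as the call begins (left out, the last holds). The fingers move at their own pace and stop on an object; "grip_force" is the grip in N (left out, the last holds). Time passes only in rows, so rows that do not move let the fingers close. It gives the time, the measured TCP pose, the force and the opening at its end, in the units of the state.
- monitor.get_state(): the state, without advancing time (a new reading comes with each control period).
- snapshot(name): name is "side" or "top" or "wrist"; returns a dict with "frame" (420x560x3 uint8, red, green, blue), "range_z" (420x560 float32, m along the optical axis (not along the pixel's ray), 0 where there is no reading), "fx", "fy", "cx", "cy" (pixels), "rvec" (rotation vector, rad) and "tvec" (3), from world to camera coordinates, as OpenCV has them; the wrist camera has in their place "hand_eye" (4x4, takes a point from camera to tool coordinates, whose origin is the TCP and whose axes are the flange's). Camera axes: x right, y down, z forward; pixel columns grow to the right and rows downward; lengths in m; the calibration is good to about 2 mm. A picture is of the moment at which its call begins: read the wrist's pose just before it.
- workorder.finish_job(): hands the job in, once; it reports no verdict.
Trained networks look in a picture, given as the dict that the camera call returned (one of the last four; its "shot" number tells which), for a name from the list of things; names that differ only in an ending like _2 or _b are one class to them, and where a whole thing is asked for, a point or a joint stands for the part that bears it (a point fixed in the world has none). Each returns a list of dicts, best first, with "p" (0 to 1); they miss things now and then, are a little off and sometimes report something else, mostly with a low value. They report only what shows in the picture. A call takes as long as a camera call. They do not tell look-alikes from the thing itself.
- finder.masks_of(picture, thing): "pixels" (420x560 bool, what is visible of it) and "extent" ([left, top, right, bottom] in pixels, round what is visible of it).
The state is a dict: "clock": time; "q": joint angles; "qd": joint speeds; "joint_torque": joint torques, N m; "tool_pos": TCP position; "eef_rot": TCP orientation; "contact_force": force on the tool from outside, world axes, zero at the start; "moment": the same for the moment, N m; "opening": opening from 0.0 (shut) to 1.0 (fully open).
Only numpy, scipy, OpenCV 4.12 (cv2) and the standard library are available. Lean on these libraries where they do the work, as an engineer would, in place of code of your own. Each camera call takes 0.05 s, during which the arm holds its last target. There are 200 camera calls.

## Working session

There is one attempt and no reset: what is moved stays moved. The work goes in short steps, Python scripts to look and compute and a tool call to move; the robot and the scene stay as the last step left them, time stands still between calls to the robot, and variables do not carry over. Pictures are saved under pics/ and viewed, about 8 in all and at most 12, crops included, and the job is handed in when it is done.

Besides the shell and the picture viewer there is one more tool, called after "Call:" in YAML: its name, and indented under it one key for each argument. carry_out: Moves the arm, as the interface text tells. Its arguments: {"type":"object","properties":{"motion":{"type":"array"},"hand":{"type":"number"},"grip_force":{"type":"number"}},"required":["motion"]}

```bash
mkdir -p pics; cat > h.py <<'E'
import numpy as np, cv2
from scipy.spatial.transform import Rotation as R
from plant import monitor, snapshot, workorder, finder
def cam2world(p, st=None):
    if "hand_eye" in p:
        T=np.eye(4);T[:3,:3]=R.from_quat(st["eef_rot"]).as_matrix();T[:3,3]=st["tool_pos"]
        return T@np.array(p["hand_eye"])
    T=np.eye(4);T[:3,:3]=R.from_rotvec(np.ravel(p["rvec"])).as_matrix();T[:3,3]=np.ravel(p["tvec"])
    return np.linalg.inv(T)
def cloud(p,st=None):
    z=p["range_z"];v,u=np.mgrid[:z.shape[0],:z.shape[1]]
    c=np.stack([(u-p["cx"])/p["fx"]*z,(v-p["cy"])/p["fy"]*z,z],-1)
    T=cam2world(p,st);w=c@T[:3,:3].T+T[:3,3];w[z<=0]=np.nan
    return w
def save(p,n,crop=None,s=1):
    f=p["frame"]
    if crop: f=f[crop[1]:crop[3],crop[0]:crop[2]]
    cv2.imwrite("pics/"+n,cv2.resize(f[:,:,::-1],None,fx=s,fy=s,interpolation=cv2.INTER_CUBIC))
E
python3 - <<'E'
from h import *
st=monitor.get_state();print({k:np.round(v,3).tolist() for k,v in st.items()})
for n in ("top","side"):
    p=snapshot(n);save(p,n+"0.png");w=cloud(p)
    np.save(n+"_w.npy",w)
    for t in ("riser","dish_middle","handle","bead_center","knob","clip"):
        try:
            for m in finder.masks_of(p,t)[:3]:
                px=m["pixels"];q=w[px];q=q[~np.isnan(q[:,0])]
                print(n,t,round(m["p"],2),np.round(m["extent"]).tolist(),px.sum(),np.round(np.median(q,0),3),np.round(np.percentile(q,[2,98],axis=0),3).tolist())
        except Exception as e: print(n,t,e)
E
```

```text
{'clock': 0.0, 'q': [1.285, 0.69, -0.195, 1.566, 0.157, 0.903, -0.215], 'qd': [-0.001, -0.001, 0.0, -0.001, -0.001, -0.001, 0.002], 'joint_torque': [0.0, -52.756, -1.266, -15.343, -0.053, 0.007, 0.0], 'tool_pos': [0.196, -0.593, 0.302], 'eef_rot': [0.987, 0.159, -0.0, -0.001], 'contact_force': [0.567, 0.082, 0.124], 'moment': [-0.03, -0.034, 0.014], 'opening': 1.001}
top riser 0.71 [137.0, 164.0, 322.0, 294.0] 16362 [0.549 0.133 0.046] [[0.458, -0.03, 0.038], [0.648, 0.241, 0.084]]
top dish_middle 0.76 [225.0, 192.0, 316.0, 267.0] 4222 [0.544 0.052 0.061] [[0.497, -0.018, 0.051], [0.598, 0.105, 0.113]]
top handle 0.65 [227.0, 194.0, 313.0, 267.0] 4017 [0.544 0.052 0.061] [[0.498, -0.017, 0.052], [0.597, 0.103, 0.113]]
top bead_center 0.67 [347.0, 248.0, 362.0, 262.0] 142 [ 0.512 -0.096  0.02 ] [[0.503, -0.106, 0.012], [0.522, -0.087, 0.024]]
top bead_center 0.57 [369.0, 215.0, 381.0, 227.0] 121 [ 0.572 -0.122  0.021] [[0.563, -0.131, 0.015], [0.581, -0.113, 0.023]]
top bead_center 0.49 [255.0, 222.0, 270.0, 236.0] 158 [0.546 0.057 0.07 ] [[0.537, 0.047, 0.062], [0.557, 0.066, 0.074]]
[... 374 characters left out ...]
, 184.0, 285.0, 249.0] 3119 [0.541 0.058 0.061] [[0.497, -0.024, 0.051], [0.597, 0.107, 0.113]]
side handle 0.74 [213.0, 184.0, 285.0, 251.0] 3210 [0.541 0.058 0.061] [[0.497, -0.024, 0.047], [0.598, 0.109, 0.112]]
side bead_center 0.74 [212.0, 185.0, 283.0, 248.0] 3068 [0.541 0.058 0.061] [[0.498, -0.024, 0.051], [0.597, 0.107, 0.113]]
side bead_center 0.69 [294.0, 311.0, 311.0, 328.0] 178 [ 0.571 -0.126  0.018] [[0.563, -0.132, 0.001], [0.581, -0.116, 0.024]]
side bead_center 0.6 [241.0, 202.0, 255.0, 215.0] 146 [0.546 0.052 0.068] [[0.537, 0.047, 0.058], [0.556, 0.064, 0.073]]
side knob 0.6 [229.0, 143.0, 243.0, 165.0] 288 [0.555 0.141 0.096] [[0.545, 0.127, 0.046], [0.569, 0.206, 0.107]]
```

```bash
python3 - <<'E'
from h import *
w=np.load("top_w.npy")
p=w.reshape(-1,3);p=p[~np.isnan(p[:,0])]
def rect(m,n):
    q=p[m]; r=cv2.minAreaRect((q[:,:2]*1000).astype(np.float32)); print(n,len(q),np.round(r[0],1),np.round(r[1],1),round(r[2],1), np.round(np.median(q,0),4))
x,y,z=p.T
reg=(x>.43)&(x<.68)&(y>-.06)&(y<.26)
rect(reg&(abs(z-.045)<.004),"risertop")
rect(reg&(z>.1)&(y>.1),"knobtop"); rect(reg&(z>.1)&(y<.05),"handletop")
rect(reg&(abs(z-.0655)<.004)&(y<.115)&(np.hypot(x-.546,y-.05)<.07)&(np.hypot(x-.546,y-.05)>.035),"rim")
m=(abs(z-.045)<.004)&reg
print([np.round(np.percentile(p[m][:,i],[0.5,99.5]),3) for i in (0,1)])
im=np.hstack([cv2.imread("pics/top0.png")[130:330,100:420],cv2.imread("pics/side0.png")[110:310,130:330]])
cv2.imwrite("pics/a.png",cv2.resize(im,None,fx=1.5,fy=1.5,interpolation=cv2.INTER_CUBIC))
E
```

```text
risertop 14390 [549.4 106.4] [280.4 201.9] 86.2 [0.5424 0.1256 0.0459]
knobtop 210 [557.4 145.1] [37.1 12.1] 87.5 [0.5568 0.1441 0.1052]
handletop 141 [536.  -18.4] [11.7 24. ] 81.2 [ 0.5351 -0.0184  0.1133]
rim 1717 [548.8  54.5] [111.7 117.1] 29.7 [0.5425 0.0479 0.0648]
[array([0.455, 0.654]), array([-0.035,  0.247])]
```

View pics/a.png

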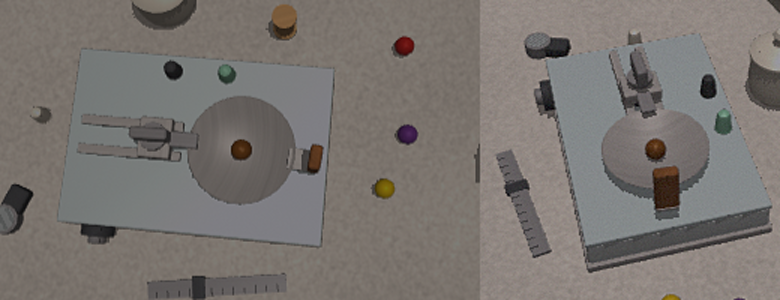

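View pics/side0.png

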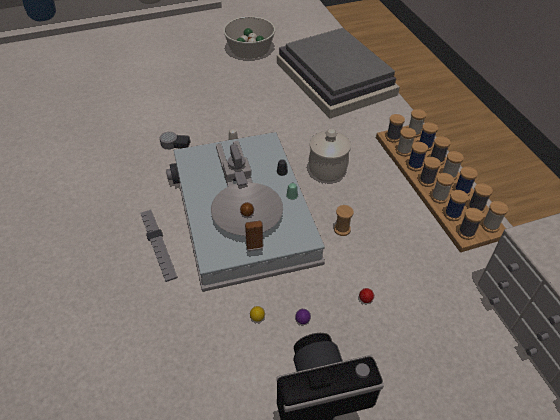

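The side and top views agree. The amber bead in the dish, at crop (241,149), is the one meant. The red, purple and yellow beads on the table are decoys. The knob is at crop (152,135) and the brown handle at (316,158). Next I refine the riser yaw and check obstacle heights.

```bash
python3 - <<'E'
from h import *
for n in ("top","side"):
    w=np.load(n+"_w.npy");p=w.reshape(-1,3);p=p[~np.isnan(p[:,0])]
    x,y,z=p.T
    q=p[(x>.42)&(x<.68)&(y>-.07)&(y<.28)&(abs(z-.045)<.005)][:,:2]*1000
    best=None
    for a in np.radians(np.arange(-10,3,.25)):
        c,s=np.cos(a),np.sin(a); l=q@np.array([[c,-s],[s,c]])
        lo,hi=np.percentile(l,[.7,99.3],axis=0);A=np.prod(hi-lo)
        if best is None or A<best[0]: m=(lo+hi)/2; best=(A,np.degrees(a),hi-lo,m@np.array([[c,s],[-s,c]]))
    print(n,"riser yaw",best[1],"size",np.round(best[2]),"centre",np.round(best[3],1))
    for nm,mm in (("knob",(z>.099)&(z<.115)&(abs(x-.555)<.04)&(abs(y-.145)<.04)),("handle",(z>.107)&(z<.12)&(abs(x-.54)<.04)&(abs(y+.02)<.03)),("rim",(abs(z-.0655)<.003)&(abs(np.hypot(x-.547,y-.053)-.055)<.006))):
        v=p[mm]*1000
        if nm=="rim":
            A=np.c_[v[:,:2],np.ones(len(v))];s=np.linalg.lstsq(A,(v[:,:2]**2).sum(1),rcond=None)[0];c=s[:2]/2
            print(n,nm,len(v),np.round(c,1),"r",round(float(np.sqrt(s[2]+c@c)),1))
        else:
            r=cv2.minAreaRect(v[:,:2].astype(np.float32));print(n,nm,len(v),np.round(r[0],1),np.round(r[1],1),round(r[2],1),"z",round(np.median(v[:,2]),1))
    far=(x>.3)&(x<.85)&(y>-.25)&(y<.3)&(z>.05)
    from scipy.spatial import cKDTree
    g=np.unique(np.c_[np.round(x[far]/.05)*.05,np.round(y[far]/.05)*.05],axis=0)
    print([(round(a,2),round(b,2),round(float(z[far&(abs(x-a)<.025)&(abs(y-b)<.025)].max()),3)) for a,b in g if (far&(abs(x-a)<.025)&(abs(y-b)<.025)).any() and z[far&(abs(x-a)<.025)&(abs(y-b)<.025)].max()>.075])
E
```

```text
top riser yaw -4.25 size [188. 276.] centre [554.1 105.8]
top knob 211 [557.4 145.1] [37.1 12.1] 87.5 z 105.2
top handle 136 [536.  -18.4] [11.7 23.9] 81.2 z 113.4
top rim 920 [547.   53.8] r 53.3
[(np.float64(0.5), np.float64(-0.25), 0.152), (np.float64(0.5), np.float64(-0.2), 0.145), (np.float64(0.5), np.float64(0.0), 0.111), (np.float64(0.55), np.float64(-0.25), 0.158), (np.float64(0.55), np.float64(-0.2), 0.153), (np.float64(0.55), np.float64(-0.05), 0.112), (np.float64(0.55), np.float64(0.0), 0.116), (np.float64(0.55), np.float64(0.1), 0.077), (np.float64(0.55), np.float64(0.15), 0.109), (np.float64(0.6), np.float64(0.15), 0.079), (np.float64(0.7), np.float64(0.15), 0.098), (np.float64(0.7), np.float64(0.2), 0.076), (np.float64(0.75), np.float64(0.15), 0.098), (np.float64(0.75), np.float64(0.2), 0.076), (np.float64(0.85), np.float64(-0.25), 0.133), (np.float64(0.85), np.float64(-0.2), 0.133), (np.float64(0.85), np.float64(-0.15), 0.133)]
side riser yaw -4.25 size [188. 277.] centre [553.8 105.8]
side knob 138 [557.2 145.5] [40.5 12.3] 87.4 z 104.7
side handle 139 [535.5 -17.6] [13.  23.5] 84.0 z 112.0
side rim 626 [546.9  55.8] r 52.8
[(np.float64(0.5), np.float64(-0.25), 0.152), (np.float64(0.5), np.float64(-0.2), 0.145), (np.float64(0.5), np.float64(-0.0), 0.114), (np.float64(0.55), np.float64(-0.25), 0.156), (np.float64(0.55), np.float64(-0.2), 0.151), (np.float64(0.55), np.float64(-0.05), 0.109), (np.float64(0.55), np.float64(-0.0), 0.115), (np.float64(0.55), np.float64(0.1), 0.076), (np.float64(0.55), np.float64(0.15), 0.108), (np.float64(0.6), np.float64(0.15), 0.076), (np.float64(0.7), np.float64(0.15), 0.098), (np.float64(0.75), np.float64(0.15), 0.098), (np.float64(0.85), np.float64(-0.25), 0.133), (np.float64(0.85), np.float64(-0.2), 0.132), (np.float64(0.85), np.float64(-0.15), 0.131)]
```

Call:
carry_out:
  motion: [0,0,-3,0,0,0,0,0,-3,0,0,0]
  hand: 4

```text
clock: 0.95
tool_pos: [0.1965, -0.5931, 0.3632]
eef_rot: [0.987, 0.159, -0.0, -0.0]
contact_force: [0.4, -0.3, 0.3]
opening: 0.799
```

```bash
cat >> h.py <<'E'
def rows(target, xang, n, center=None, ease=True):
    """print n rows from current pose to tool-down pose at target (m), tool-x angle xang (deg); via arc about center if given"""
    st=monitor.get_state();p=np.array(st["tool_pos"]);r=R.from_quat(st["eef_rot"])
    xa=r.as_matrix()[:,0];a0=np.arctan2(xa[1],xa[0]);a1=np.radians(xang)
    out=[];P,Q=p,r;d=(a1-a0+np.pi)%(2*np.pi)-np.pi;t=np.array(target,float)
    for i in range(1,n+1):
        s=i/n; s=(1-np.cos(np.pi*s))/2 if ease else s
        a=a0+s*d
        if center is not None:
            v0=p[:2]-center;v1=t[:2]-center;b0=np.arctan2(v0[1],v0[0]);b=b0+s*((np.arctan2(v1[1],v1[0])-b0+np.pi)%(2*np.pi)-np.pi)
            rr=np.hypot(*v0)*(1-s)+np.hypot(*v1)*s
            N=np.r_[center+rr*np.array([np.cos(b),np.sin(b)]),p[2]+s*(t[2]-p[2])]
        else: N=p+s*(t-p)
        M=R.from_matrix(np.array([[np.cos(a),np.sin(a),0],[np.sin(a),-np.cos(a),0],[0,0,-1]]).T.reshape(3,3).T)
        dp=np.round(Q.inv().apply(N-P)*100,2);dr=np.round((Q.inv()*M).as_rotvec(),4)
        out.append(np.r_[dp,dr]);P=P+Q.apply(dp/100);Q=Q*R.from_rotvec(dr)
    for k in range(0,n,8): print([float(v) for v in np.ravel(out[k:k+8])])
E
python3 -c "
from h import *
rows([.557,.145,.26],87.5,24,ease=False)"
```

```text
[2.39, -2.45, 0.43, -0.0008, -0.0, -0.0503, 2.52, -2.32, 0.43, -0.0, -0.0, -0.0503, 2.62, -2.19, 0.43, -0.0, -0.0, -0.0503, 2.74, -2.06, 0.43, -0.0, -0.0, -0.0503, 2.83, -1.92, 0.43, -0.0, -0.0, -0.0503, 2.93, -1.78, 0.43, -0.0, -0.0, -0.0503, 3.01, -1.62, 0.43, -0.0, -0.0001, -0.0503, 3.09, -1.47, 0.43, -0.0, 0.0, -0.0503]
[3.16, -1.32, 0.43, -0.0, 0.0, -0.0503, 3.23, -1.15, 0.43, -0.0, 0.0, -0.0503, 3.27, -0.99, 0.43, -0.0, 0.0, -0.0503, 3.32, -0.83, 0.43, -0.0, 0.0, -0.0503, 3.36, -0.65, 0.43, -0.0, 0.0, -0.0503, 3.39, -0.49, 0.43, -0.0, 0.0, -0.0503, 3.41, -0.31, 0.43, -0.0, 0.0, -0.0503, 3.42, -0.15, 0.43, -0.0, 0.0, -0.0503]
[3.42, 0.03, 0.43, -0.0, 0.0, -0.0503, 3.42, 0.2, 0.43, -0.0001, 0.0, -0.0503, 3.4, 0.37, 0.43, 0.0, 0.0, -0.0503, 3.38, 0.55, 0.43, 0.0, 0.0, -0.0503, 3.35, 0.71, 0.43, 0.0, 0.0, -0.0503, 3.31, 0.88, 0.43, 0.0, 0.0, -0.0503, 3.26, 1.04, 0.43, 0.0, 0.0, -0.0503, 3.2, 1.21, 0.43, 0.0, 0.0, -0.0503]
```

Call:
carry_out:
  motion: [2.4,-2.45,0.4,0,0,-0.05,2.5,-2.3,0.4,0,0,-0.05,2.6,-2.2,0.4,0,0,-0.05,2.75,-2.05,0.4,0,0,-0.05,2.85,-1.9,0.4,0,0,-0.05,2.95,-1.8,0.4,0,0,-0.05,3.0,-1.6,0.4,0,0,-0.05,3.1,-1.45,0.4,0,0,-0.05]

```text
clock: 1.95
tool_pos: [0.3179, -0.3469, 0.3308]
eef_rot: [0.936, 0.353, 0.0, 0.0]
contact_force: [0.1, -0.8, 0.2]
opening: 0.453
```

Call:
carry_out:
  motion: [3.15,-1.3,0.4,0,0,-0.05,3.2,-1.15,0.4,0,0,-0.05,3.25,-1.0,0.4,0,0,-0.05,3.3,-0.85,0.4,0,0,-0.05,3.35,-0.65,0.4,0,0,-0.05,3.4,-0.5,0.4,0,0,-0.05,3.4,-0.3,0.4,0,0,-0.05,3.4,-0.15,0.4,0,0,-0.05]

```text
clock: 2.95
tool_pos: [0.4383, -0.102, 0.2988]
eef_rot: [0.847, 0.532, 0.0, 0.0]
contact_force: [1.4, -0.0, -0.2]
opening: 0.459
```

Call:
carry_out:
  motion: [3.4,0.05,0.4,0,0,-0.05,3.4,0.2,0.4,0,0,-0.05,3.4,0.35,0.4,0,0,-0.05,3.4,0.55,0.4,0,0,-0.05,3.35,0.7,0.4,0,0,-0.05,3.3,0.9,0.4,0,0,-0.05,3.25,1.05,0.4,0,0,-0.05,3.2,1.2,0.4,0,0,-0.05]

```text
clock: 3.95
tool_pos: [0.5599, 0.1429, 0.2666]
eef_rot: [0.724, 0.689, 0.0, 0.0]
contact_force: [0.2, 0.1, 0.2]
opening: 0.455
```

Call:
carry_out:
  motion: [0,0,0,0,0,0,0,0,0,0,0,0]

```text
clock: 4.2
tool_pos: [0.559, 0.1409, 0.2665]
eef_rot: [0.725, 0.688, -0.001, 0.0]
contact_force: [-0.1, -0.7, 0.0]
opening: 0.453
```

```bash
python3 - <<'E'
from h import *
st=monitor.get_state();print(np.round(st["q"],2),np.round(st["tool_pos"],4),st["eef_rot"])
p=snapshot("wrist");save(p,"w1.png")
w=cloud(p,st);v=w.reshape(-1,3)*1000;v=v[~np.isnan(v[:,0])];x,y,z=v.T
for nm,m in (("knob",(z>101)&(z<113)&(abs(x-557)<40)&(abs(y-145)<40)),("handle",(z>108)&(z<120)&(abs(x-540)<40)&(abs(y+20)<30))):
    if m.sum()>20:
        r=cv2.minAreaRect(v[m][:,:2].astype(np.float32));print(nm,m.sum(),np.round(r[0],1),np.round(r[1],1),round(r[2],1),np.median(z[m]))
print("--");rows([.557,.145,.142],87.5,8,ease=False)
E
```

```text
[-0.06  0.7  -0.46  1.74  0.41  0.79 -0.77] [0.559  0.1409 0.2665] [ 7.25253194e-01  6.88481802e-01 -7.27766347e-04  2.88242829e-04]
knob 577 [557.7 147. ] [37.3 11.4] 87.2 104.4860839215224
handle 270 [536.3 -17.6] [13.4 23.6] 79.6 112.38010451654549
--
[0.06, -0.03, 1.56, -0.0004, 0.0016, -0.0011, 0.05, -0.03, 1.56, -0.0, -0.0, -0.0012, 0.06, -0.02, 1.55, -0.0, -0.0, -0.0011, 0.05, -0.03, 1.56, -0.0, -0.0, -0.0011, 0.06, -0.03, 1.56, -0.0, -0.0, -0.0012, 0.05, -0.03, 1.56, -0.0, -0.0, -0.0011, 0.06, -0.03, 1.56, -0.0, -0.0, -0.0011, 0.05, -0.02, 1.56, -0.0, -0.0, -0.0012]
```

View pics/w1.png

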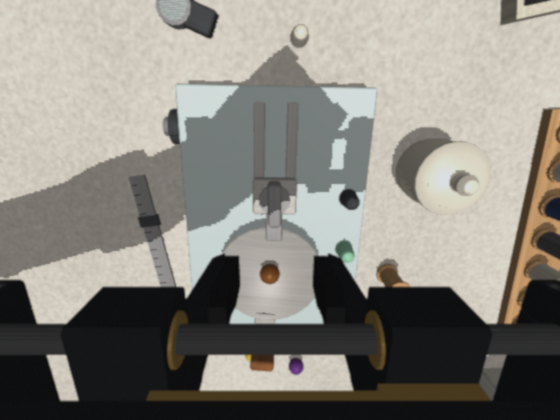

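The wrist view shows the knob bar at (275,195), in line with the tool, the amber bead at (270,273) and the handle at (262,362). The wrist measurement matches the other cameras, so I descend onto the knob.

Call:
carry_out:
  motion: [0.06,-0.02,1.55,0,0,0,0.06,-0.02,1.55,0,0,0,0.06,-0.02,1.55,0,0,0,0.06,-0.02,1.55,0,0,0,0.06,-0.02,1.55,0,0,0,0.06,-0.02,1.55,0,0,0,0.06,-0.02,1.55,0,0,0,0.06,-0.02,1.55,0,0,0]

```text
clock: 5.25
tool_pos: [0.558, 0.1469, 0.1417]
eef_rot: [0.725, 0.689, 0.0, 0.0]
contact_force: [0.5, 0.7, -0.5]
opening: 0.457
```

Call:
carry_out:
  motion: [0,0,0,0,0,0,0,0,0,0,0,0,0,0,0,0,0,0,0,0,0,0,0,0,0,0,0,0,0,0]
  hand: 0
  grip_force: 25

```text
clock: 5.88
tool_pos: [0.5576, 0.1467, 0.1423]
eef_rot: [0.725, 0.689, -0.0, -0.0]
contact_force: [0.8, 0.6, -12.7]
opening: 0.311
```

Call:
carry_out:
  motion: [0,0,0,0,0,0,0,0,0,0,0,0]

```text
clock: 6.12
tool_pos: [0.5576, 0.1467, 0.1424]
eef_rot: [0.725, 0.689, -0.0, -0.0]
contact_force: [1.8, 0.8, -15.0]
opening: 0.313
```

```bash
python3 - <<'E'
from h import *
st=monitor.get_state();print(np.round(st["tool_pos"],4),st["opening"],np.round(st["contact_force"],1),np.round(st["moment"],2))
for n in ("wrist","side"):
    p=snapshot(n);save(p,n+"2.png")
a=cv2.imread("pics/wrist2.png");b=cv2.imread("pics/side2.png")[90:300,140:350]
cv2.imwrite("pics/b.png",np.hstack([cv2.resize(a,(400,300)),cv2.resize(b,(300,300))]))
E
```

```text
[0.5576 0.1467 0.1424] 0.3127627416255707 [  1.8   0.8 -15. ] [ 0.21 -0.16  0.01]
```

View pics/b.png

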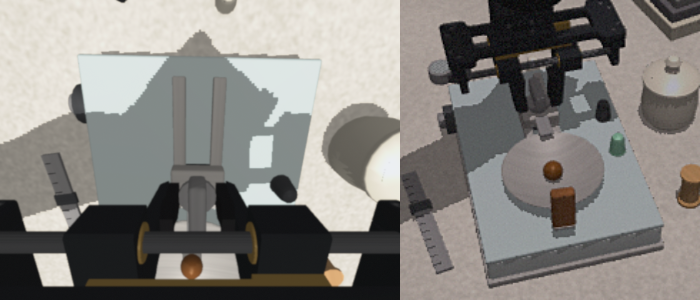

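The fingers stopped at 27 mm where the bar is 12 mm thick, so the fingertips (33 mm over the riser) are on the wider hub under the bar. I open, rise about 8 mm and grip only the bar.

Call:
carry_out:
  motion: [0,0,0,0,0,0,0,0,0,0,0,0,0,0,-0.4,0,0,0,0,0,-0.4,0,0,0]
  hand: 4

```text
clock: 6.72
tool_pos: [0.5584, 0.1469, 0.1516]
eef_rot: [0.725, 0.689, 0.001, 0.0]
contact_force: [0.0, 0.3, -0.1]
opening: 0.452
```

Call:
carry_out:
  motion: [0,0,0,0,0,0,0,0,0,0,0,0,0,0,0,0,0,0,0,0,0,0,0,0,0,0,0,0,0,0,0,0,0,0,0,0]
  hand: 0

```text
clock: 7.48
tool_pos: [0.5577, 0.1468, 0.1506]
eef_rot: [0.725, 0.689, -0.0, -0.0]
contact_force: [-0.9, -0.2, 0.9]
opening: 0.133
```

Opening is now 11.7 mm, so the bar is gripped. I turn it counter-clockwise, which is −z about the tool.

Call:
carry_out:
  motion: [0,0,0,0,0,-0.14,0,0,0,0,0,-0.14,0,0,0,0,0,-0.14,0,0,0,0,0,-0.14,0,0,0,0,0,-0.14,0,0,0,0,0,-0.14,0,0,0,0,0,-0.14,0,0,0,0,0,-0.14]

```text
clock: 8.48
tool_pos: [0.5572, 0.1464, 0.1506]
eef_rot: [0.246, 0.969, -0.001, -0.001]
contact_force: [-2.2, -1.4, 2.3]
opening: 0.135
```

Call:
carry_out:
  motion: [0,0,0,0,0,0,0,0,0,0,0,0]

```text
clock: 8.72
tool_pos: [0.5572, 0.1466, 0.1506]
eef_rot: [0.249, 0.968, -0.001, -0.001]
contact_force: [-4.1, -0.0, 2.9]
opening: 0.133
```

```bash
python3 - <<'E'
from h import *
st=monitor.get_state();print(np.round(st["q"],2),st["opening"],np.round(st["moment"],2))
x=R.from_quat(st["eef_rot"]).as_matrix()[:,0];a=np.degrees(np.arctan2(x[1],x[0]));print(a)
u=R.from_euler("z",-4.25,degrees=True).apply([0,1,0])
rows(np.array(st["tool_pos"])+.042*u,a,8,ease=False)
E
```

```text
[ 0.02  0.92 -0.64  1.82  0.83  0.7  -0.03] 0.1330562189779726 [-0.04  0.74  0.03]
151.14214996237365
[0.22, 0.48, -0.0, -0.0014, -0.0009, 0.0, 0.22, 0.47, -0.0, 0.0, 0.0, 0.0, 0.22, 0.48, -0.0, 0.0, 0.0, 0.0, 0.21, 0.48, -0.0, 0.0, 0.0, 0.0, 0.22, 0.48, -0.0, 0.0, 0.0, 0.0, 0.22, 0.47, -0.0, 0.0, 0.0, 0.0, 0.22, 0.48, -0.0, 0.0, 0.0, 0.0, 0.22, 0.48, -0.0, 0.0, 0.0, 0.0]
```

Call:
carry_out:
  motion: [0.22,0.48,0,0,0,0,0.22,0.48,0,0,0,0,0.22,0.48,0,0,0,0,0.22,0.48,0,0,0,0,0.22,0.48,0,0,0,0,0.22,0.48,0,0,0,0,0.22,0.48,0,0,0,0,0.22,0.48,0,0,0,0]

```text
clock: 9.72
tool_pos: [0.5603, 0.1898, 0.1506]
eef_rot: [0.248, 0.969, -0.0, -0.001]
contact_force: [-4.7, -0.6, 2.4]
opening: 0.135
```

Call:
carry_out:
  motion: [0,0,0,0,0,0,0,0,0,0,0,0,0,0,0,0,0,0,0,0,-1,0,0,0,0,0,-2,0,0,0,0,0,-3,0,0,0,0,0,-3,0,0,0]
  hand: 4

```text
clock: 10.6
tool_pos: [0.5611, 0.1892, 0.2431]
eef_rot: [0.248, 0.969, 0.001, 0.0]
contact_force: [-0.6, 0.3, 0.3]
opening: 0.45
```

```bash
python3 - <<'E'
from h import *
st=monitor.get_state();print(np.round(st["tool_pos"],4))
for n in ("top","side"):
    p=snapshot(n);save(p,n+"3.png")
    v=cloud(p).reshape(-1,3)*1000;v=v[~np.isnan(v[:,0])];x,y,z=v.T
    for nm,m in (("knob",(z>101)&(z<113)&(abs(x-557)<40)&(y>110)&(y<230)),("handle",(z>108)&(z<120)&(abs(x-540)<40)&(abs(y+20)<30))):
      if m.sum()>20:
        r=cv2.minAreaRect(v[m][:,:2].astype(np.float32));print(n,nm,m.sum(),np.round(r[0],1),np.round(r[1],1),round(r[2],1))
a=cv2.imread("pics/top3.png")[120:320,120:330];b=cv2.imread("pics/side3.png")[100:300,140:350]
cv2.imwrite("pics/c.png",cv2.resize(np.hstack([a,b]),None,fx=1.8,fy=1.8))
E
```

```text
[0.5611 0.1892 0.2431]
top handle 135 [536.  -18.4] [11.7 23.5] 80.9
side knob 131 [559.7 188.6] [13.7 37.4] 61.1
side handle 134 [535.6 -17.9] [12.6 23.9] 82.2
```

View pics/c.png

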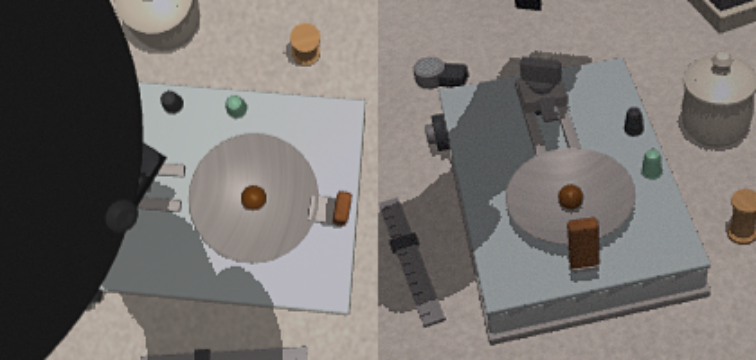

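Knob and clip are now at (559.7,188.6), i.e. 43 mm back and turned about 64°. The picture confirms it: the dish is bare and the bead is central (254,197 in the left crop). Now to the handle.

```bash
python3 -c "
from h import *
rows([.536,-.018,.235],171.2,8,ease=False)"
```

```text
[-0.96, -2.44, 0.12, 0.0066, 0.0043, -0.0435, -0.86, -2.49, 0.13, -0.0, -0.0, -0.0436, -0.75, -2.52, 0.13, -0.0, -0.0, -0.0435, -0.63, -2.54, 0.13, -0.0, -0.0001, -0.0436, -0.53, -2.58, 0.13, -0.0, 0.0, -0.0435, -0.41, -2.59, 0.13, -0.0, 0.0, -0.0436, -0.3, -2.61, 0.13, -0.0, 0.0, -0.0435, -0.18, -2.62, 0.13, -0.0, 0.0, -0.0436]
```

Call:
carry_out:
  motion: [-0.95,-2.45,0.13,0,0,-0.0435,-0.85,-2.5,0.13,0,0,-0.0435,-0.75,-2.5,0.13,0,0,-0.0435,-0.65,-2.55,0.13,0,0,-0.0435,-0.55,-2.55,0.13,0,0,-0.0435,-0.4,-2.6,0.13,0,0,-0.0435,-0.3,-2.6,0.13,0,0,-0.0435,-0.2,-2.6,0.13,0,0,-0.0435]
  hand: 3

```text
clock: 11.7
tool_pos: [0.5346, -0.0201, 0.2306]
eef_rot: [0.076, 0.997, -0.0, 0.0]
contact_force: [-0.7, -0.0, 0.1]
opening: 0.344
```

Call:
carry_out:
  motion: [0,0,0,0,0,0,0,0,0,0,0,0,0,0,0,0,0,0]

```text
clock: 12.08
tool_pos: [0.5351, -0.0176, 0.2307]
eef_rot: [0.076, 0.997, 0.0, 0.0]
contact_force: [0.2, 0.7, 0.8]
opening: 0.343
```

```bash
python3 - <<'E'
from h import *
st=monitor.get_state();print(np.round(st["tool_pos"],4),st["opening"])
p=snapshot("wrist");v=cloud(p,st).reshape(-1,3)*1000;v=v[~np.isnan(v[:,0])];x,y,z=v.T
m=(z>107)&(z<120)&(abs(x-540)<40)&(abs(y+20)<25)
if m.sum()>20:
    r=cv2.minAreaRect(v[m][:,:2].astype(np.float32));print(m.sum(),np.round(r[0],1),np.round(r[1],1),round(r[2],1))
rows([.536,-.0178,.138],171.2,8,ease=False)
E
```

```text
[ 0.5351 -0.0176  0.2307] 0.34279796677106295
522 [535.8 -18.1] [11.8 23.6] 81.6
[-0.01, 0.0, 1.16, 0.0008, 0.0005, 0.0002, -0.01, 0.0, 1.16, -0.0, 0.0, 0.0002, -0.02, 0.0, 1.15, -0.0, 0.0, 0.0002, -0.01, 0.0, 1.16, -0.0, 0.0, 0.0002, -0.01, 0.0, 1.16, -0.0, 0.0, 0.0002, -0.01, 0.0, 1.16, -0.0, 0.0, 0.0001, -0.01, 0.01, 1.15, -0.0, 0.0, 0.0002, -0.02, -0.0, 1.16, -0.0, 0.0, 0.0002]
```

Call:
carry_out:
  motion: [-0.01,0,1.15,0,0,0,-0.01,0,1.15,0,0,0,-0.01,0,1.15,0,0,0,-0.01,0,1.15,0,0,0,-0.01,0,1.15,0,0,0,-0.01,0,1.15,0,0,0,-0.01,0,1.15,0,0,0,-0.01,0,1.15,0,0,0]

```text
clock: 13.12
tool_pos: [0.5357, -0.0193, 0.1375]
eef_rot: [0.077, 0.997, 0.0, 0.0]
contact_force: [0.4, -0.0, 0.3]
opening: 0.34
```

Call:
carry_out:
  motion: [0,0,0,0,0,0,0,0,0,0,0,0,0,0,0,0,0,0,0,0,0,0,0,0,0,0,0,0,0,0]
  hand: 0
  grip_force: 10

```text
clock: 13.75
tool_pos: [0.5357, -0.0193, 0.1385]
eef_rot: [0.077, 0.997, -0.0, 0.0]
contact_force: [0.1, 0.5, -0.5]
opening: 0.133
```

Call:
carry_out:
  motion: [0,0,0,0,0,0,0,0,0,0,0,0,0,0,0,0,0,0]
  grip_force: 40

```text
clock: 14.12
tool_pos: [0.5357, -0.0194, 0.1385]
eef_rot: [0.077, 0.997, -0.0, 0.0]
contact_force: [0.9, -0.4, 1.4]
opening: 0.13
```

```bash
cat >> h.py <<'E'
def check(tag):
    st=monitor.get_state();print(np.round(st["tool_pos"],4),np.round(st["eef_rot"],4),round(st["opening"],3),np.round(st["contact_force"],1),np.round(st["moment"],2),np.round(st["q"],2))
    for n in ("side","top"):
        p=snapshot(n);save(p,n+tag+".png");w=cloud(p)
        hsv=cv2.cvtColor(p["frame"],cv2.COLOR_RGB2HSV)
        for t in ("bead_center","dish_middle"):
            for m in finder.masks_of(p,t):
                q=w[m["pixels"]]*1000;q=q[~np.isnan(q[:,0])]
                if len(q)and np.median(q[:,2])>45 and np.median(q[:,1])>-60:
                    print(n,t,round(m["p"],2),len(q),np.round(np.median(q,0),1),np.round(np.percentile(q,[2,98],axis=0)).tolist(),m["extent"])
E
python3 -c "
from h import *
check('4')"
```

```text
[ 0.5357 -0.0194  0.1385] [ 7.69e-02  9.97e-01 -1.00e-04  2.00e-04] 0.13 [ 0.9 -0.4  1.4] [-0.06 -0.16 -0.01] [ 0.36  0.93 -0.71  1.94  1.    0.67  0.42]
side dish_middle 0.95 570 [508.3  64.7  62.6] [[493.0, 25.0, 55.0], [599.0, 99.0, 67.0]] [210.5, 189.4, 284.0, 230.4]
top dish_middle 0.86 1193 [516.3  74.   62.9] [[496.0, 24.0, 54.0], [582.0, 107.0, 68.0]] [226.1, 198.9, 288.0, 264.5]
```

Call:
carry_out:
  motion: [0,0,-0.1,0,0,0,0,0,-0.2,0,0,0,0,0,-0.35,0,0,0,0,0,-0.5,0,0,0,0,0,-0.55,0,0,0,0,0,-0.6,0,0,0,0,0,-0.6,0,0,0,0,0,-0.6,0,0,0]

```text
clock: 15.42
tool_pos: [0.5356, -0.0193, 0.1738]
eef_rot: [0.077, 0.997, -0.0, 0.0]
contact_force: [0.7, -0.0, -0.9]
opening: 0.136
```

Call:
carry_out:
  motion: [0,0,-0.6,0,0,0,0,0,-0.6,0,0,0,0,0,-0.6,0,0,0,0,0,-0.6,0,0,0,0,0,-0.5,0,0,0,0,0,-0.35,0,0,0,0,0,-0.2,0,0,0,0,0,-0.05,0,0,0]

```text
clock: 16.42
tool_pos: [0.5356, -0.0193, 0.2083]
eef_rot: [0.077, 0.997, -0.0, -0.0]
contact_force: [-1.0, -0.1, -1.6]
opening: 0.134
```

```bash
python3 - <<'E'
from h import *
check('5')
for n in ("side","top"):
    p=snapshot(n);v=cloud(p).reshape(-1,3);v=v[~np.isnan(v[:,0])];x,y,z=v.T
    r=np.hypot(x-.5475,y-.0555);q=v[(abs(r-.052)<.005)&(abs(z-.1345)<.018)]
    c=np.linalg.lstsq(np.c_[q[:,:2]-[.5475,.0555],np.ones(len(q))],q[:,2],rcond=None)[0];print(n,len(q),"rim plane slopes/height",np.round(c,3))
a=cv2.imread("pics/top5.png")[120:320,120:330];b=cv2.imread("pics/side5.png")[80:280,140:350]
cv2.imwrite("pics/d.png",cv2.resize(np.hstack([a,b]),None,fx=1.8,fy=1.8))
E
```

```text
[ 0.5356 -0.0193  0.2083] [ 0.0768  0.997  -0.     -0.    ] 0.134 [-1.  -0.1 -1.6] [-0.05 -0.14  0.03] [ 0.42  0.83 -0.81  1.9   0.85  0.79  0.54]
side dish_middle 0.97 593 [507.8  66.5 131.9] [[493.0, -27.0, 125.0], [524.0, 99.0, 217.0]] [208.1, 158.3, 228.8, 200.0]
top dish_middle 0.92 1688 [516.9  69.8 132.4] [[494.0, 22.0, 122.0], [581.0, 109.0, 137.0]] [217.3, 192.5, 287.4, 265.1]
top dish_middle 0.6 341 [558.3 184.9 103.2] [[544.0, 176.0, 83.0], [574.0, 197.0, 108.0]] [161.2, 206.0, 183.3, 228.9]
side 350 rim plane slopes/height [ 0.007 -0.012  0.135]
top 795 rim plane slopes/height [ 0.001 -0.003  0.135]
```

View pics/d.png

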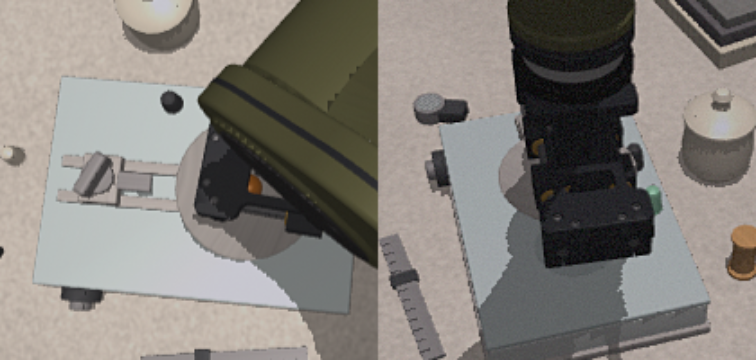

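The dish is lifted 7 cm with rim slopes of 0.012 or less, and the bead is central (255,185 left). The clip is clear. Next is the turn about the dish's axis.

```bash
python3 -c "
from h import *
rows([.623,.0499,.208],265.95,32,center=np.array([.5475,.0555]))"
```

```text
[-0.03, -0.0, 0.0, -0.0, -0.0001, -0.004, -0.09, 0.0, 0.0, -0.0, -0.0, -0.0119, -0.15, 0.0, 0.0, -0.0, -0.0, -0.0197, -0.21, 0.0, 0.0, -0.0, -0.0, -0.0273, -0.26, 0.01, 0.0, -0.0, -0.0, -0.0347, -0.32, 0.0, 0.0, -0.0, -0.0, -0.0418, -0.36, 0.01, 0.0, -0.0, -0.0, -0.0483, -0.41, 0.01, 0.0, -0.0, -0.0, -0.0545]
[-0.46, 0.01, 0.0, -0.0, -0.0, -0.0601, -0.49, 0.01, 0.01, -0.0, -0.0, -0.0652, -0.53, 0.02, -0.0, -0.0, -0.0, -0.0696, -0.55, 0.02, -0.0, -0.0, -0.0, -0.0734, -0.58, 0.02, -0.0, -0.0, -0.0, -0.0764, -0.6, 0.02, -0.0, -0.0, -0.0, -0.0787, -0.61, 0.02, 0.0, -0.0, -0.0, -0.0803, -0.61, 0.02, 0.0, -0.0, -0.0001, -0.081]
[-0.61, 0.03, 0.0, -0.0, 0.0, -0.0811, -0.61, 0.02, 0.0, -0.0, 0.0, -0.0803, -0.6, 0.02, 0.0, -0.0, 0.0, -0.0787, -0.57, 0.02, 0.01, -0.0, 0.0, -0.0764, -0.56, 0.02, -0.0, -0.0, 0.0, -0.0734, -0.53, 0.01, -0.0, -0.0, 0.0, -0.0696, -0.49, 0.02, -0.0, -0.0, 0.0, -0.0652, -0.45, 0.01, -0.0, -0.0, 0.0, -0.0601]
[-0.42, 0.01, 0.0, -0.0, 0.0, -0.0545, -0.36, 0.01, 0.0, -0.0, 0.0, -0.0483, -0.32, 0.0, 0.0, -0.0, 0.0, -0.0418, -0.26, 0.01, 0.0, -0.0, 0.0, -0.0347, -0.21, -0.0, 0.0, -0.0, 0.0, -0.0273, -0.15, 0.0, 0.0, -0.0, 0.0, -0.0197, -0.09, 0.0, 0.0, -0.0, 0.0, -0.0119, -0.03, 0.0, 0.0, -0.0, 0.0, -0.004]
```

Call:
carry_out:
  motion: [-0.03,0,0,0,0,-0.004,-0.09,0,0,0,0,-0.012,-0.15,0,0,0,0,-0.02,-0.2,0,0,0,0,-0.027,-0.26,0.01,0,0,0,-0.035,-0.32,0.01,0,0,0,-0.042,-0.36,0.01,0,0,0,-0.048,-0.41,0.01,0,0,0,-0.054]

```text
clock: 17.82
tool_pos: [0.554, -0.0199, 0.2083]
eef_rot: [-0.046, 0.999, -0.0, 0.0]
contact_force: [1.1, -0.9, -1.3]
opening: 0.134
```

Call:
carry_out:
  motion: [-0.45,0.01,0,0,0,-0.06,-0.49,0.01,0,0,0,-0.065,-0.53,0.02,0,0,0,-0.07,-0.55,0.02,0,0,0,-0.073,-0.58,0.02,0,0,0,-0.076,-0.6,0.02,0,0,0,-0.079,-0.61,0.02,0,0,0,-0.08,-0.61,0.02,0,0,0,-0.081]

```text
clock: 18.82
tool_pos: [0.5947, -0.0039, 0.2082]
eef_rot: [-0.331, 0.943, -0.0, 0.0]
contact_force: [-0.1, -0.7, -1.0]
opening: 0.135
```

```bash
python3 - <<'E'
from h import *
check('6')
b=np.hstack([cv2.imread("pics/top6.png")[120:320,120:330],cv2.imread("pics/side6.png")[80:280,140:350]])
cv2.imwrite("pics/e.png",cv2.resize(b,None,fx=1.8,fy=1.8))
E
```

```text
[ 0.5947 -0.0039  0.2082] [-3.314e-01  9.435e-01 -1.000e-04  0.000e+00] 0.135 [-0.1 -0.7 -1. ] [ 0.06 -0.18 -0.03] [ 0.45  0.96 -1.    1.72  0.95  1.02  1.34]
side bead_center 0.64 145 [545.9  50.5 137.6] [[538.0, 45.0, 130.0], [555.0, 61.0, 142.0]] [237.4, 170.2, 254.8, 184.2]
side dish_middle 0.64 2878 [545.6  56.2 128.7] [[497.0, -13.0, 120.0], [589.0, 106.0, 171.0]] [206.9, 151.9, 296.3, 201.0]
top dish_middle 0.68 2885 [530.5  50.2 130.7] [[496.0, 4.0, 123.0], [594.0, 107.0, 137.0]] [217.3, 186.1, 299.6, 266.7]
```

View pics/e.png

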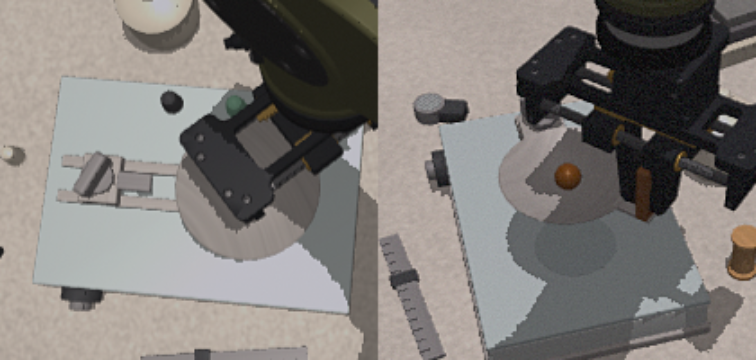

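Halfway round, the dish hangs level and the bead is central (567,177 right). I continue.

Call:
carry_out:
  motion: [-0.61,0.02,0,0,0,-0.081,-0.61,0.02,0,0,0,-0.08,-0.6,0.02,0,0,0,-0.079,-0.58,0.02,0,0,0,-0.076,-0.55,0.02,0,0,0,-0.073,-0.53,0.02,0,0,0,-0.07,-0.49,0.01,0,0,0,-0.065,-0.45,0.01,0,0,0,-0.06]

```text
clock: 20.12
tool_pos: [0.6194, 0.0318, 0.2083]
eef_rot: [-0.588, 0.809, -0.0, -0.0]
contact_force: [0.4, -0.4, -1.0]
opening: 0.132
```

Call:
carry_out:
  motion: [-0.41,0.01,0,0,0,-0.054,-0.36,0.01,0,0,0,-0.048,-0.32,0.01,0,0,0,-0.042,-0.26,0.01,0,0,0,-0.035,-0.2,0,0,0,0,-0.027,-0.15,0,0,0,0,-0.02,-0.09,0,0,0,0,-0.012,-0.03,0,0,0,0,-0.004]

```text
clock: 21.12
tool_pos: [0.6228, 0.0497, 0.2083]
eef_rot: [-0.681, 0.732, -0.0, -0.0]
contact_force: [-0.8, -0.6, -0.8]
opening: 0.134
```

Call:
carry_out:
  motion: [0,0,0,0,0,0,0,0,0,0,0,0,0,0,0,0,0,0,0,0,0,0,0,0,0,0,0,0,0,0,0,0,0,0,0,0]

```text
clock: 21.88
tool_pos: [0.6229, 0.0497, 0.2083]
eef_rot: [-0.681, 0.732, -0.0, -0.0]
contact_force: [0.1, 0.2, -0.7]
opening: 0.13
```

```bash
python3 - <<'E'
from h import *
check('7')
for n in ("side","top"):
    p=snapshot(n);v=cloud(p).reshape(-1,3);v=v[~np.isnan(v[:,0])];x,y,z=v.T
    r=np.hypot(x-.5475,y-.0555);q=v[(abs(r-.052)<.005)&(abs(z-.1345)<.018)]
    c=np.linalg.lstsq(np.c_[q[:,:2]-[.5475,.0555],np.ones(len(q))],q[:,2],rcond=None)[0];print(n,len(q),"rim plane",np.round(c,3))
    A=np.c_[q[:,:2],np.ones(len(q))];s=np.linalg.lstsq(A,(q[:,:2]**2).sum(1),rcond=None)[0];print("rim centre",s[:2]/2)
    m=(z>.099)&(z<.113)&(abs(x-.558)<.04)&(y>.12)&(y<.23)
    if m.sum()>20: print("knob",cv2.minAreaRect((v[m][:,:2]*1000).astype(np.float32)))
b=np.hstack([cv2.imread("pics/top7.png")[120:320,120:330],cv2.imread("pics/side7.png")[80:280,140:350]])
cv2.imwrite("pics/f.png",cv2.resize(b,None,fx=1.8,fy=1.8))
E
```

```text
[0.6229 0.0497 0.2083] [-0.681   0.7323 -0.     -0.    ] 0.13 [ 0.1  0.2 -0.7] [ 0.15 -0.18  0.02] [ 0.39  1.06 -1.15  1.62  1.03  1.18  2.06]
side bead_center 0.58 157 [544.8  49.5 136.7] [[537.0, 45.0, 127.0], [555.0, 58.0, 142.0]] [238.2, 172.9, 252.2, 185.2]
side dish_middle 0.56 3372 [554.   56.  130.2] [[498.0, 6.0, 121.0], [624.0, 105.0, 179.0]] [205.5, 138.5, 304.2, 203.4]
top dish_middle 0.63 3140 [530.6  50.2 131.2] [[496.0, 4.0, 121.0], [598.0, 103.0, 137.0]] [216.5, 182.4, 299.4, 265.5]
side 993 rim plane [ 0.005 -0.009  0.134]
rim centre [0.54701193 0.05508992]
knob ((555.9027099609375, 190.89889526367188), (12.58311939239502, 28.623430252075195), 58.87437057495117)
top 1227 rim plane [ 0.003 -0.001  0.135]
rim centre [0.54716996 0.05509687]
knob ((560.5303344726562, 188.44989013671875), (12.169632911682129, 37.66603469848633), 61.18204116821289)
```

View pics/f.png

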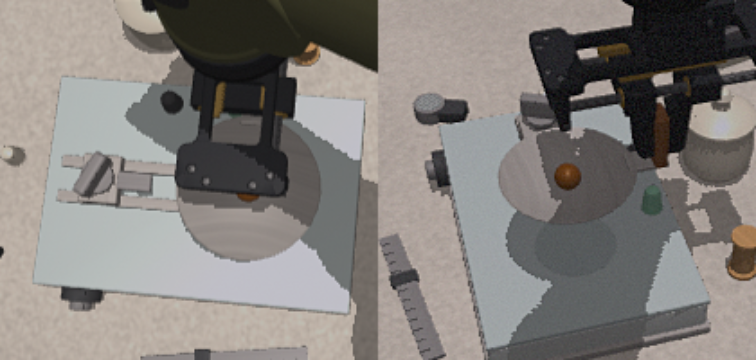

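The handle is now square off the camera line at (660,135) right. The dish is level and the bead central (568,176). All checks agree, so I hand in.

```bash
python3 -c "
from h import *
print(workorder.finish_job())"
```

```text
the job is handed in; nothing more can be done
None
```

I completed the job and handed it in at about 22 s of the 64 s allowed. The dish was held still and gripped above its place, with the handle square to the camera line. The hand-in reported no verdict.

**What I did:**
- **Knob:** I turned it about 1.1 rad counter-clockwise. The first grip caught the wider hub under the bar (27 mm opening instead of 12), so I reopened, rose 8 mm and gripped again.
- **Clip:** I slid it back about 43 mm, then let go of the knob.
- **Dish:** I gripped the handle across its 12 mm thickness at 40 N and lifted it 70 mm straight up. I then turned it about 95° counter-clockwise around the dish's own axis.

**Last checks, before hand-in:**
- **Height and level:** The rim is at z ≈ 0.135 m, so the underside is about 69 mm above the riser. Rim slopes are 0.01 or less.
- **Position:** The middle is within about 1 mm of where it started. By the tool's angle, the handle is within about 0.02 rad of square to the line.
- **Bead:** It looks central. The side camera's raw reading put it about 6 mm from the middle, but it read about the same before the lift, because it sees only the bead's near face.
- **Clip:** The top camera still shows it about 43 mm back. The side camera saw the knob partly hidden, with its centre about 5 mm off the top camera's.
- **Other objects:** I saw nothing displaced in the final pictures, but I did not measure the thimbles, jar, spool, gauge bar or loupe individually.

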